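Shut and latch the weighing cabinet's hatch

TASK

Shut the sliding hatch of the weighing cabinet and latch it: press the black plunger knob down so that its hook drops, keep it pressed while you slide the hatch over until the hook goes under the keeper pin and its shank just meets the pin, then simply let the plunger spring up so that the hook catches the pin. Meet the pin gently: it is sprung, and more than about 10 N on it, sideways or pulling up, harms it. Leave the jar, the brass weight and the carton beside the cabinet where they are.

Things in the scene. Friction and masses are not known exactly. Their poses are not given: they have to be found in the camera images.
- cabinet: Low grey and glass weighing cabinet fixed to the bench, 150 mm (its x) by 300 mm (its y) by 124 mm high; origin at the centre of its underside, z up. The hatch slides along its +y to shut. The latch hangs outside its +x face (the face away from the robot), on the line x = +92 mm.
- hatch (a joint): Sliding glass hatch with aluminium rim, 144 mm long, on top of the cabinet. Value in m: 0 = fully open, grows as it shuts (cabinet +y), end stop at 0.145. It slides stiffly (about 2.5 N) and stays where it is left. It is moved by its latch, which it carries. Starts between 0 and 0.025. Caught on the pin it stands somewhere between 0.067 and 0.137.
- plunger (a joint): Sprung plunger of the latch, travel in m: 0 = up, 0.016 = fully down at its stop; pressing it takes 3 N at the start and 9.4 N fully down, and it springs up, damped, when let go. The steel hook is on its lower end and moves down with it. At 0.011 or more the hook passes under the pin; not pressed, the hook's lip runs against the pin's side. When the hook has caught the pin, the plunger rests at about 0.003.
- knob (a point): Centre of the plunger's black knob, an upright cylinder 26 mm in diameter and 24 mm tall; moves with hatch and plunger. At rest 192 mm above the bench. Below it a 8 mm stem (20 mm showing at rest) enters an aluminium barrel 18 mm in diameter, whose top is 160 mm above the bench; the hatch's top is 132 mm above the bench. Nothing else within 60 mm around the knob reaches above the hatch.
- hook (a point): The hook's pocket, on top of its toe, half-way along: L-shaped steel hook of 10 mm (x) width hanging below the knob, 8 mm shank with its centre 9.5 mm behind this point (cabinet -y, straight below the knob), toe to cabinet +y with an upturned lip 8 mm high; the pocket between shank and lip is 11 mm long. Moves with hatch and plunger; 74 mm above the bench at rest.
- keeper: Keeper on the cabinet's +x face: aluminium plate 130 by 36 mm with a slot in which a dark steel block carrying the pin is clamped. Origin on the hook's line (cabinet x = +92 mm, y = +55 mm), 75 mm above the bench (the pin's height); axes as the cabinet's. The block's place in the slot is not measured: the pin's centre lies up to 32 mm either side of this origin along y, to be found by feel.
- slot (a point): Same point as the keeper's origin. The keeper's pin is a round steel bar, 8 mm in diameter, along cabinet x, sticking out past the hook. It gives towards cabinet +y against a spring of 3 N per mm. A push of 3 to 5 N (on top of the hatch's own 2.5 N of friction) is enough to feel it; 13 N in any direction spoils it.
- jar: White jar 44 mm in diameter, 55 mm tall, loose, beyond the cabinet's latch face; origin at its underside. Leave alone.
- weight: Brass weight with a small knob, 32 mm in diameter, 38 mm tall, loose, beyond the latch face; origin at its underside. Leave alone.
- carton: Paper carton 50 by 100 by 40 mm, loose, past the open (-y) end of the cabinet; origin at its underside. Leave alone.

How it is judged:
By the outcome, as a careful person would: the job done as asked, in the order asked, and still so for the second after the job is handed in, with the robot touching nothing.
It also fails if it takes over 51 s, if anything falls off the work surface, if the arm or the gripper's body presses on something with over 40 N, if the wrist force passes 120 N, or if a joint passes its speed limit or range.

ROBOT

A 7-joint arm with a two-finger parallel gripper is mounted at the origin on the work surface. World frame = base frame: x ahead of the robot, y to its left, z up, the work surface at z = 0. Lengths are in mm, angles in degrees, forces in N, time in s.
With the tool pointing down it reaches from about 400 to 850 mm from the base axis. Payload 6.9 kg.
Tool frame: the origin (TCP) lies between the finger pads; the fingertips stand 8 mm ahead of it and the grasp point (between the pads) lies 11 mm behind it; z points along the fingers, y is the line along which they close (so a half turn about z gives the same grasp; the last joint's range is limited). The gripper opens to 85 mm and grips with 20 to 120 N. Pads are 22 mm wide; open, the fingers measure 114 mm over their backs; the gripper's body (76 mm by 85 mm) begins 54 mm behind the grasp point. The pads swing forward as they close: fully open they stand 13 mm farther back than shut.
Start: joints at [-58.528, 29.078, -13.613, 85.955, 7.202, 65.827, -8.869], TCP at [268.375, 564.435, 239.275] pointing down, gripper open.
Joint ranges: [-176.47, 176.47], [-13.61, 117.27], [-81.72, 77.17], [0.22, 143.17], [-87.28, 267.28], [10, 112.55], [-165.47, 165.47]. Speed limits (degrees/s): [136.94, 136.94, 180, 180, 180, 180, 180].

INTERFACE

Orientations are given as a 3x3 rotation matrix whose columns are the frame's x, y, z axes.
In Python, from cell import bot, eyes, job_done gives the robot as it stands.
- The arm moves only by the shell command python3 -m inch 'ROWS'. ROWS is JSON, a list of rows, each an object with "gripper": the closure in counts, from 0 (fully open) to 255 (shut); "linear": the shift along the tool's x, y, z in mm, a list of three; "yaw": the turn about the tool's z in degrees. In form: [{"gripper": gripper, "linear": [tx, ty, tz], "yaw": yaw}, ...]. A call has 1 to 20 rows; each row shifts and turns the commanded pose from where the row before left it, along the tool's axes as they then stand; what a row does not reach is not made up. A row lasts 1/12 s, in which the tool goes at most 41.7 mm and 7.16 degrees, less where a joint would pass 70% of its speed; a pose out of reach is approached as far as the arm can. A call is refused whole if a number of a shift passes 41.7 or a number of a turn 7.16, either way. A call with a gripper value outside its range is refused whole. The fingers move at their own pace and stop on an object; the grip force is fixed at half the most. Time passes only in rows, so rows that do not move let the fingers close. It gives the time, the measured TCP pose, the force, the opening and the grip force at its end, in the units of the state.
- bot.state(): the state, without advancing time (a new reading comes with each control period).
- eyes.capture(name): name is "scene" or "side" or "wrist"; returns the picture (400x640x3 uint8, red, green, blue); there is no depth.
- eyes.camera_params(name): a dict with "fx", "fy", "cx", "cy" (pixels), "T" (4x4, takes a point from camera to world coordinates); the wrist camera has in their place "T_tool_cam" (4x4, takes a point from camera to tool coordinates, whose origin is the TCP and whose axes are the flange's). Camera axes: x right, y down, z forward; pixel columns grow to the right and rows downward; lengths in mm; the calibration is good to about 2 mm. The wrist camera is an equidistant fisheye: a pixel r from the principal point sees the ray r / f radians off the axis. A picture is of the moment at which its call begins: read the wrist's pose just before it. camera_params takes no time and is no camera call.
- job_done(): hands the job in; it is judged then, once.
The state is a dict: "time_s": time; "qpos": joint angles; "qvel": joint speeds; "tau": joint torques, N m; "eef_pos": TCP position; "tool_rot": TCP orientation; "contact_force": force on the tool from outside, world axes, zero at the start; "torque": the same for the moment, N m; "finger_gap": finger opening in mm; "finger_force": force on a finger pad.
Only numpy, scipy, OpenCV 4.12 (cv2) and the standard library are available. Lean on these libraries where they do the work, as an engineer would, in place of code of your own. Each camera call takes 0.05 s, during which the arm holds its last target. There are 200 camera calls.

## Working session

There is one attempt and no reset: what is moved stays moved. The work goes in short steps, Python scripts to look and compute and a shell command to move; the robot and the scene stay as the last step left them, time stands still between calls to the robot, and variables do not carry over. Pictures are saved under pics/ and viewed, at most 10 in all, crops included, and the job is handed in when it is done.

```bash
mkdir -p pics; ls; python3 - <<'E'
from cell import bot,eyes
import cv2,numpy as np
np.set_printoptions(precision=4,suppress=True)
s=bot.state();print(s)
for n in("scene","side"):
    cv2.imwrite(f"pics/{n}.png",cv2.cvtColor(eyes.capture(n),cv2.COLOR_RGB2BGR));print(n,eyes.camera_params(n))
print(eyes.camera_params("wrist"))
E
```

```text
pics
{'time_s': 0.0, 'qpos': array([-58.5263,  29.1251, -13.6079,  86.0084,   7.2017,  65.8267,
        -8.8699]), 'qvel': array([ 0.0172, -0.0437,  0.0245, -0.01  ,  0.0012,  0.0599, -0.0326]), 'tau': array([ -0.0003, -62.0595,  -2.1866, -24.9656,   0.0128,   0.012 ,
        -0.    ]), 'eef_pos': array([268.2406, 563.9729, 238.4357]), 'tool_rot': array([[-0.9031,  0.4294, -0.0007],
       [ 0.4294,  0.9031, -0.0016],
       [-0.    , -0.0018, -1.    ]]), 'contact_force': array([ 0.4421,  1.0557, -0.1676]), 'torque': array([-0.0326, -0.018 , -0.0045]), 'finger_force': 0.0, 'finger_gap': 85.27474736010042}
scene {'fx': 490.1093773165587, 'fy': 490.1093773165587, 'cx': 318.01222749941047, 'cy': 194.39835384885606, 'T': array([[  -0.8369,    0.4102,   -0.3625,  998.4786],
       [   0.5471,    0.6029,   -0.5807,  671.2034],
       [  -0.0197,   -0.6843,   -0.729 , 1004.5049],
       [   0.    ,    0.    ,    0.    ,    1.    ]])}
side {'fx': 434.76936722634395, 'fy': 434.76936722634395, 'cx': 318.3314221780869, 'cy': 200.74340953711507, 'T': array([[   0.9995,   -0.0063,    0.0324,  535.6502],
       [  -0.0299,   -0.5878,    0.8085, -747.6651],
       [   0.014 ,   -0.809 ,   -0.5876,  678.0225],
       [   0.    ,    0.    ,    0.    ,    1.    ]])}
{'fx': 309.70691628693146, 'fy': 309.70691628693146, 'cx': 321.45061655465963, 'cy': 193.9845495724837, 'T_tool_cam': array([[   0.    ,   -0.9516,   -0.3073,   78.987 ],
       [   1.    ,    0.0003,   -0.0007,   -0.4434],
       [   0.0007,   -0.3073,    0.9516, -135.0378],
       [   0.    ,    0.    ,    0.    ,    1.    ]])}
```

View pics/scene.png

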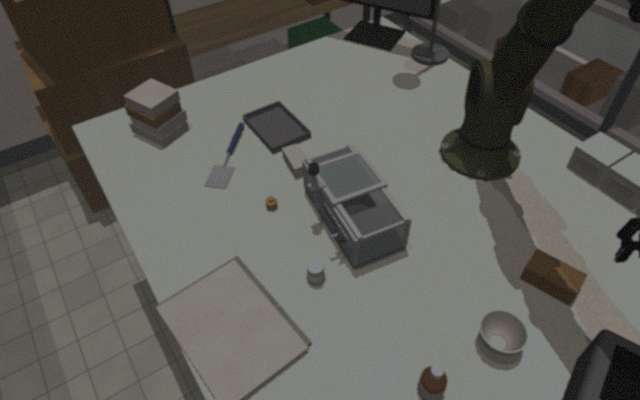

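View pics/side.png

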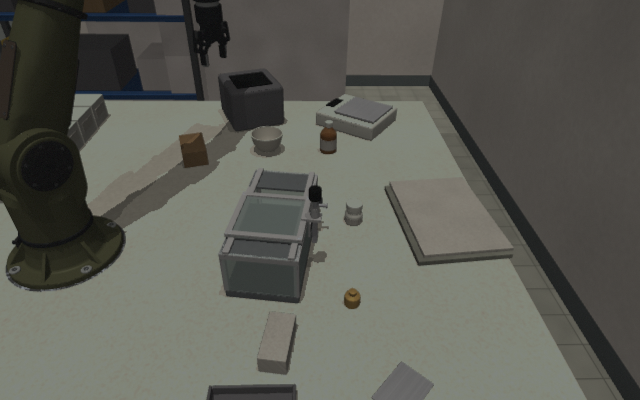

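The scene view shows the knob near (313,169) and the cabinet at (305-408,150-265). The side view shows the knob at (315,193), the jar at (354,211), the weight at (352,298) and the carton at (278,341). I'll enlarge both.

```bash
python3 - <<'E'
import cv2,numpy as np
a=cv2.imread("pics/scene.png")[140:270,270:420]; b=cv2.imread("pics/side.png")[160:305,210:375]
a=cv2.resize(a,None,fx=4,fy=4,interpolation=cv2.INTER_CUBIC)
b=cv2.resize(b,None,fx=4,fy=4,interpolation=cv2.INTER_CUBIC)
cv2.imwrite("pics/a.png",cv2.convertScaleAbs(a,alpha=1.6));cv2.imwrite("pics/b.png",cv2.convertScaleAbs(b,alpha=1.6))
E
```

```text
(no output)
```

View pics/a.png

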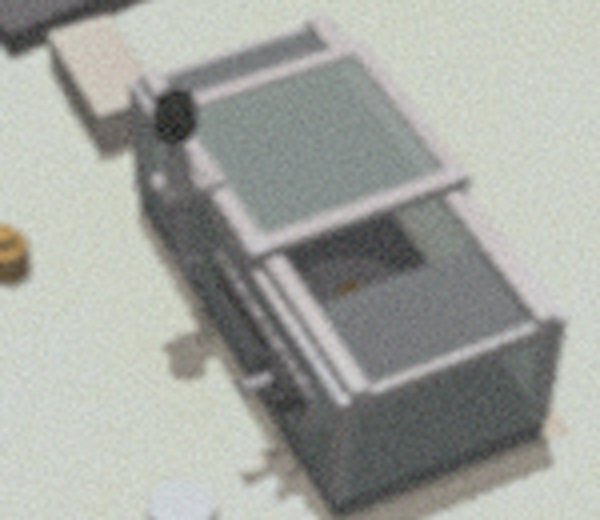

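View pics/b.png

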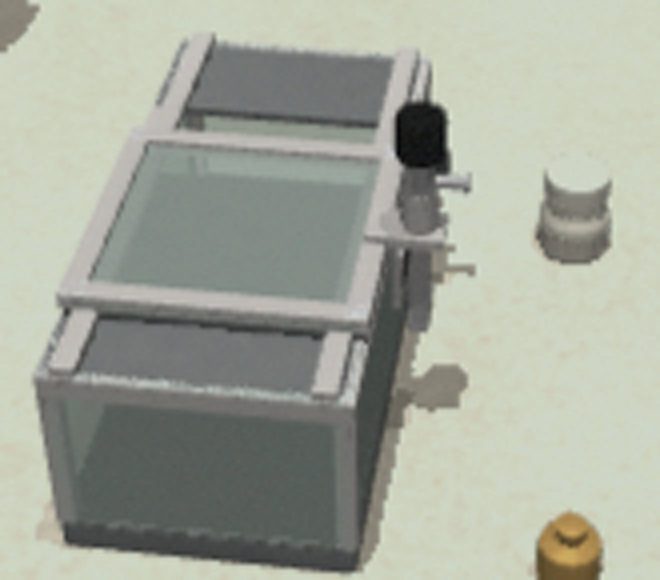

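Knob centre is (314,168.8) in the scene view and (315,193.2) in the side view. Cabinet top corners in the side view are about (298.8,260), (219.5,254.5), (314,172.5) and (257.5,169.5).

```bash
cat > h.py <<'E'
from cell import bot,eyes
import numpy as np,cv2
np.set_printoptions(precision=2,suppress=True)
def ray(n,u,v):
    c=eyes.camera_params(n);T=c["T"]
    return T[:3,3],T[:3,:3]@[(u-c["cx"])/c["fx"],(v-c["cy"])/c["fy"],1]
def atz(n,u,v,z):
    o,d=ray(n,u,v);return o+d*(z-o[2])/d[2]
def tri(p):
    A=[];b=[]
    for n,u,v in p:
        o,d=ray(n,u,v);d/=np.linalg.norm(d);P=np.eye(3)-np.outer(d,d);A.append(P);b.append(P@o)
    return np.linalg.lstsq(np.vstack(A),np.hstack(b),rcond=None)[0]
E
python3 - <<'E'
from h import *
print("knob",tri([("scene",314,168.8),("side",315,193.2)]),atz("scene",314,168.8,192),atz("side",315,193.2,192))
for u,v in((298.8,260),(219.5,254.5),(314,172.5),(257.5,169.5)):print("side top",atz("side",u,v,124))
for u,v in((67,545),(358,568)):print("side bot",atz("side",210+u/4,160+v/4,0))
for u,v in((345,400),(558,320),(318,25),(140,85)):print("scene top",atz("scene",270+u/4,140+v/4,124))
for u,v in((340,512),(545,435)):print("scene bot",atz("scene",270+u/4,140+v/4,0))
# hatch edges z=132
for u,v in((262,250),(467,183)):print("scene hatch+y",atz("scene",270+u/4,140+v/4,132))
for u,v in((60,300),(365,325),(140,135),(385,155)):print("side hatch",atz("side",210+u/4,160+v/4,132))
for n,u,v in(("side",354,222),("side",352,305)):print(atz(n,u,v,0))
s=bot.state();print(s["tool_rot"],s["eef_pos"])
E
```

```text
knob [556.41 -52.5  191.17] [556.44 -51.77 192.  ] [556.73 -53.93 192.  ]
side top [ 525.08 -168.92  124.  ]
side top [ 378.84 -152.14  124.  ]
side top [559.33 129.03 124.  ]
side top [424.15 143.52 124.  ]
side bot [ 377.26 -142.58    0.  ]
side bot [ 524.89 -160.25    0.  ]
scene top [566.51 136.86 124.  ]
scene top [428.64 158.85 124.  ]
scene top [ 392.16 -132.01  124.  ]
scene top [ 523.47 -149.75  124.  ]
scene bot [559.6  130.02   0.  ]
scene bot [417.36 155.06   0.  ]
scene hatch+y [544.48  22.12 132.  ]
scene hatch+y [407.93  47.25 132.  ]
side hatch [ 383.27 -106.36  132.  ]
side hatch [ 529.54 -126.5   132.  ]
side hatch [406.91  31.14 132.  ]
side hatch [540.03  11.11 132.  ]
[659.24  94.14   0.  ]
[ 629.74 -169.84    0.  ]
[[-0.9   0.43 -0.  ]
 [ 0.43  0.9  -0.  ]
 [-0.   -0.   -1.  ]] [268.24 564.04 238.53]
```

```bash
python3 - <<'E'
from h import *
a=np.radians(-8.3);ex=np.array([np.cos(a),np.sin(a)]);ey=np.array([-np.sin(a),np.cos(a)])
K=np.array([556.5,-52.8])
def rel(p):d=p[:2]-K;return p,d@ex,d@ey
for n,u,v in(("scene",258,382),("scene",158,180),("side",455,182),("side",460,268),("side",450,245)):
    o=(270,140) if n=="scene" else (210,160)
    print(n,u,v,*rel(atz(n,o[0]+u/4,o[1]+v/4,75)))
# current tool yaw needed: tool y -> cabinet ey, tool z down
R=bot.state()["tool_rot"];print(np.degrees(np.arctan2(R[1,1],R[0,1])),np.degrees(np.arctan2(ey[1],ey[0])))
d=np.array([K[0],K[1],240])-bot.state()["eef_pos"];print("tool shift",R.T@d)
E
python3 -m inch '[{"gripper":60,"linear":[0,0,0],"yaw":0}]'
```

```text
scene 258 382 [577.74  66.79  75.  ] 3.7590261183640856 121.40269769178147
scene 158 180 [ 536.24 -110.58   75.  ] -11.705116912504321 -60.094645617548395
side 455 182 [580.97  63.01  75.  ] 7.496890750100688 118.13282548765085
side 460 268 [580.55 -15.54  75.  ] 18.42263513461286 40.34691240863956
side 450 245 [575.86   4.55  75.  ] 10.875675470126266 59.542432371932286
64.57246928753025 81.7
tool shift [-525.19 -433.31   -0.78]
time_s: 0.18
eef_pos: [268.3, 564.2, 238.7]
tool_rot: [[-0.903, 0.429, -0.001], [0.429, 0.903, -0.001], [0.0, -0.001, -1.0]]
contact_force: [-0.2, 0.1, 0.4]
finger_gap: 75.2
finger_force: 0.0
```

The pin shows in both views and agrees: about 118–121 mm past the knob along the slide, so contact should come after about 110 mm of travel. I'll approach above the knob.

```bash
python3 -m inch '[{"gripper":60,"linear":[0,0,0],"yaw":-5.7},{"gripper":60,"linear":[0,0,0],"yaw":-5.7},{"gripper":60,"linear":[0,0,0],"yaw":-5.7}]'
python3 -m inch '[{"gripper":60,"linear":[-18.7,-28.4,0],"yaw":0},{"gripper":60,"linear":[-18.7,-28.4,0],"yaw":0},{"gripper":60,"linear":[-18.7,-28.4,0],"yaw":0},{"gripper":60,"linear":[-18.7,-28.4,0],"yaw":0},{"gripper":60,"linear":[-18.7,-28.4,0],"yaw":0},{"gripper":60,"linear":[-18.7,-28.4,0],"yaw":0},{"gripper":60,"linear":[-18.7,-28.4,0],"yaw":0},{"gripper":60,"linear":[-18.7,-28.4,0],"yaw":0},{"gripper":60,"linear":[-18.7,-28.4,0],"yaw":0},{"gripper":60,"linear":[-18.7,-28.4,0],"yaw":0},{"gripper":60,"linear":[-18.7,-28.4,0],"yaw":0},{"gripper":60,"linear":[-18.7,-28.4,0],"yaw":0},{"gripper":60,"linear":[-18.7,-28.4,0],"yaw":0},{"gripper":60,"linear":[-18.7,-28.4,0],"yaw":0},{"gripper":60,"linear":[-18.7,-28.4,0],"yaw":0},{"gripper":60,"linear":[-18.7,-28.4,0],"yaw":0},{"gripper":60,"linear":[-18.7,-28.4,0],"yaw":0},{"gripper":60,"linear":[-18.7,-28.4,0],"yaw":0},{"gripper":60,"linear":[-18.7,-28.4,0],"yaw":0},{"gripper":60,"linear":[-18.7,-28.4,0],"yaw":0}]'
python3 -m inch '[{"gripper":60,"linear":[0,0,0],"yaw":0},{"gripper":60,"linear":[0,0,0],"yaw":0}]'
python3 - <<'E'
from h import *
s=bot.state();im=eyes.capture("wrist");cv2.imwrite("pics/w1.png",cv2.cvtColor(im,cv2.COLOR_RGB2BGR))
print(s["eef_pos"],s["qpos"])
# predicted pixel of knob top & fit
c=eyes.camera_params("wrist");T=c["T_tool_cam"]
for P in((556.5,-52.8,204),(556.5,-52.8,192)):
    q=T[:3,:3].T@(s["tool_rot"].T@(np.array(P)-s["eef_pos"])-T[:3,3]);th=np.arctan2(np.hypot(*q[:2]),q[2]);u=q[:2]/np.hypot(*q[:2])*th*c["fx"]+[c["cx"],c["cy"]];print(u)
E
```

```text
time_s: 0.43
eef_pos: [268.3, 564.3, 239.0]
tool_rot: [[-0.99, 0.14, -0.0], [0.14, 0.99, -0.001], [0.0, -0.001, -1.0]]
contact_force: [-0.5, 0.4, 0.2]
finger_gap: 65.5
finger_force: 0.0
time_s: 2.1
eef_pos: [556.5, -53.4, 239.2]
tool_rot: [[-0.989, 0.145, -0.0], [0.145, 0.989, 0.0], [0.0, -0.0, -1.0]]
contact_force: [-0.1, -0.1, -0.1]
finger_gap: 65.3
finger_force: 0.0
time_s: 2.27
eef_pos: [556.3, -54.2, 238.7]
tool_rot: [[-0.989, 0.149, -0.001], [0.149, 0.989, -0.001], [0.001, -0.001, -1.0]]
contact_force: [-0.7, 0.3, -1.1]
finger_gap: 65.3
finger_force: 0.0
[556.32 -54.16 238.67] [ 8.39 23.02 -7.89 96.18  3.55 61.09 80.83]
[324.6 232.4]
[324.45 224.49]
```

View pics/w1.png

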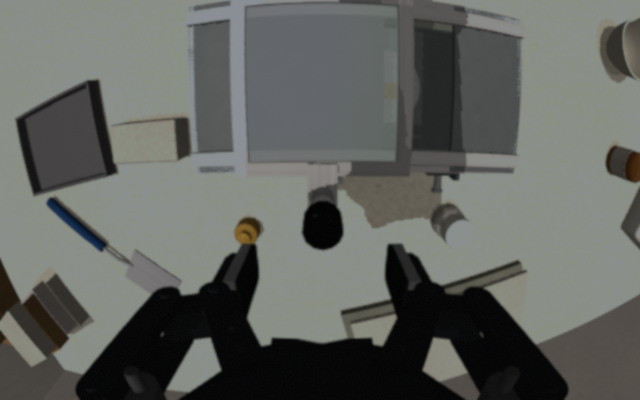

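The wrist view shows the knob centred near (322,225), as predicted. The cabinet's latch-side edge runs from (195,171) to (518,171), and the pin is near (440,183). Next: check the yaw and the pin position.

```bash
python3 - <<'E'
from h import *
R=np.array([[-.989,.149,-.001],[.149,.989,-.001],[.001,-.001,-1]]);p=np.array([556.32,-54.16,238.67])
c=eyes.camera_params("wrist");T=c["T_tool_cam"]
def at(u,v,z):
    d=np.array([u-c["cx"],v-c["cy"]]);r=np.hypot(*d);th=r/c["fx"];q=np.r_[d/r*np.sin(th),np.cos(th)]
    w=R@T[:3,:3]@q;o=R@T[:3,3]+p;return o+w*(z-o[2])/w[2]
a=at(195,171,126);b=at(518,171,126);print(a,b,np.degrees(np.arctan2(*(b-a)[:2])),np.linalg.norm(b-a))
a=at(190,8,126);b=at(521,20,126);print(a,b,np.degrees(np.arctan2(*(b-a)[:2])))
print("knob",at(322,229,204),"pin",at(440,183,75),at(437,191,75))
im=cv2.imread("pics/w1.png")[130:270,160:540];cv2.imwrite("pics/w1c.png",cv2.convertScaleAbs(cv2.resize(im,None,fx=2.1,fy=2.1*1,interpolation=cv2.INTER_CUBIC),alpha=1.8))
E
```

```text
[ 519.81 -160.71  126.  ] [562.   133.12 126.  ] 8.170594212269133 296.83940790266826
[ 379.12 -139.28  126.  ] [419.7  149.05 126.  ] 8.011879827862085
knob [554.03 -54.03 204.  ] pin [579.7   67.85  75.  ] [588.07  64.09  75.  ]
```

View pics/w1c.png

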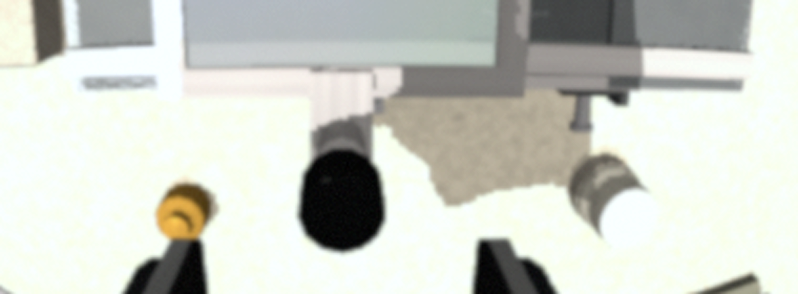

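The pin is at about (580,110) in the crop, giving 119–120 mm from the knob along the slide. Cabinet yaw is −8.1°, so the tool is aligned. Now descend and grip the knob.

```bash
python3 -m inch '[{"gripper":60,"linear":[0,0,10],"yaw":0},{"gripper":60,"linear":[0,0,10],"yaw":0},{"gripper":60,"linear":[0,0,10],"yaw":0},{"gripper":60,"linear":[0,0,10],"yaw":0},{"gripper":60,"linear":[0,0,10],"yaw":0},{"gripper":60,"linear":[0,0,7],"yaw":0},{"gripper":60,"linear":[0,0,0],"yaw":0},{"gripper":60,"linear":[0,0,0],"yaw":0}]'
python3 -m inch '[{"gripper":130,"linear":[0,0,0],"yaw":0},{"gripper":160,"linear":[0,0,0],"yaw":0},{"gripper":160,"linear":[0,0,0],"yaw":0},{"gripper":175,"linear":[0,0,0],"yaw":0},{"gripper":190,"linear":[0,0,0],"yaw":0},{"gripper":210,"linear":[0,0,0],"yaw":0},{"gripper":210,"linear":[0,0,0],"yaw":0},{"gripper":210,"linear":[0,0,0],"yaw":0}]'
```

```text
time_s: 2.98
eef_pos: [555.9, -51.6, 181.8]
tool_rot: [[-0.989, 0.145, -0.001], [0.145, 0.989, 0.0], [0.001, -0.0, -1.0]]
contact_force: [0.1, -0.5, -0.3]
finger_gap: 65.4
finger_force: 0.0
time_s: 3.65
eef_pos: [556.4, -52.1, 182.6]
tool_rot: [[-0.989, 0.145, 0.001], [0.145, 0.989, -0.0], [-0.001, -0.0, -1.0]]
contact_force: [-0.5, -1.9, 4.4]
finger_gap: 24.5
finger_force: 58.7
```

```bash
python3 -m inch '[{"gripper":210,"linear":[0,0,2],"yaw":0},{"gripper":210,"linear":[0,0,2],"yaw":0},{"gripper":210,"linear":[0,0,2],"yaw":0},{"gripper":210,"linear":[0,0,2],"yaw":0},{"gripper":210,"linear":[0,0,2],"yaw":0},{"gripper":210,"linear":[0,0,2],"yaw":0},{"gripper":210,"linear":[0,0,2],"yaw":0},{"gripper":210,"linear":[0,0,0],"yaw":0},{"gripper":210,"linear":[0,0,0],"yaw":0}]'
```

```text
time_s: 4.4
eef_pos: [556.4, -52.0, 168.6]
tool_rot: [[-0.989, 0.145, 0.001], [0.145, 0.989, -0.0], [-0.001, -0.0, -1.0]]
contact_force: [-1.1, -2.1, 8.2]
finger_gap: 24.5
finger_force: 59.3
```

```bash
python3 -m inch '[{"gripper":210,"linear":[0,0,1],"yaw":0},{"gripper":210,"linear":[0,1,0],"yaw":0},{"gripper":210,"linear":[0,3,0],"yaw":0},{"gripper":210,"linear":[0,3,0],"yaw":0},{"gripper":210,"linear":[0,3,0],"yaw":0},{"gripper":210,"linear":[0,3,0],"yaw":0},{"gripper":210,"linear":[0,3,0],"yaw":0},{"gripper":210,"linear":[0,3,0],"yaw":0},{"gripper":210,"linear":[0,3,0],"yaw":0},{"gripper":210,"linear":[0,3,0],"yaw":0},{"gripper":210,"linear":[0,3,0],"yaw":0},{"gripper":210,"linear":[0,3,0],"yaw":0},{"gripper":210,"linear":[0,3,0],"yaw":0},{"gripper":210,"linear":[0,3,0],"yaw":0},{"gripper":210,"linear":[0,2,0],"yaw":0},{"gripper":210,"linear":[0,1,0],"yaw":0},{"gripper":210,"linear":[0,0,0],"yaw":0}]'
```

```text
time_s: 5.82
eef_pos: [562.3, -11.9, 167.8]
tool_rot: [[-0.989, 0.145, 0.001], [0.145, 0.989, 0.0], [-0.001, 0.0, -1.0]]
contact_force: [-1.2, -0.5, 7.7]
finger_gap: 24.1
finger_force: 59.3
```

```bash
cat > f.py <<'E'
from h import *
F=[]
for i in range(6): eyes.capture("side");s=bot.state();F.append(s["contact_force"])
F=np.array(F);a=np.radians(-8.1);ey=np.array([-np.sin(a),np.cos(a),0])
print("F",F.mean(0),F.std(0),"along",F.mean(0)@ey,"y",s["eef_pos"]@ey+135,s["eef_pos"])
E
python3 f.py; python3 -m inch '[{"gripper":210,"linear":[0,0,1],"yaw":0},{"gripper":210,"linear":[0,0,0],"yaw":0}]';python3 f.py
```

```text
F [-1.02 -1.05  8.52] [0.52 0.73 0.68] along -1.1817920730695697 y 202.4088899398581 [562.31 -11.94 167.83]
time_s: 6.28
eef_pos: [562.3, -11.9, 167.0]
tool_rot: [[-0.989, 0.145, 0.001], [0.145, 0.989, 0.0], [-0.001, 0.0, -1.0]]
contact_force: [-1.3, -1.1, 9.8]
finger_gap: 24.4
finger_force: 59.7
F [-1.53 -1.32  9.38] [0.37 0.4  0.48] along -1.5241591372197054 y 202.4410702931801 [562.38 -11.92 166.98]
```

```bash
python3 -m inch '[{"gripper":210,"linear":[0,1,0],"yaw":0},{"gripper":210,"linear":[0,3,0],"yaw":0},{"gripper":210,"linear":[0,3,0],"yaw":0},{"gripper":210,"linear":[0,3,0],"yaw":0},{"gripper":210,"linear":[0,3,0],"yaw":0},{"gripper":210,"linear":[0,3,0],"yaw":0},{"gripper":210,"linear":[0,3,0],"yaw":0},{"gripper":210,"linear":[0,3,0],"yaw":0},{"gripper":210,"linear":[0,3,0],"yaw":0},{"gripper":210,"linear":[0,3,0],"yaw":0},{"gripper":210,"linear":[0,2,0],"yaw":0},{"gripper":210,"linear":[0,2,0],"yaw":0},{"gripper":210,"linear":[0,1,0],"yaw":0},{"gripper":210,"linear":[0,1,0],"yaw":0}]';python3 f.py
```

```text
time_s: 7.75
eef_pos: [567.2, 21.4, 167.0]
tool_rot: [[-0.989, 0.145, 0.001], [0.145, 0.989, -0.0], [-0.001, 0.0, -1.0]]
contact_force: [-1.5, -2.2, 9.5]
finger_gap: 24.3
finger_force: 59.4
F [-1.45 -1.57  9.53] [0.4 0.6 0.5] along -1.763161343990686 y 236.38024921280186 [567.25  21.67 166.97]
```

```bash
python3 -m inch '[{"gripper":210,"linear":[0,1,0],"yaw":0},{"gripper":210,"linear":[0,2,0],"yaw":0},{"gripper":210,"linear":[0,2,0],"yaw":0},{"gripper":210,"linear":[0,2,0],"yaw":0},{"gripper":210,"linear":[0,2,0],"yaw":0},{"gripper":210,"linear":[0,2,0],"yaw":0},{"gripper":210,"linear":[0,2,0],"yaw":0},{"gripper":210,"linear":[0,1,0],"yaw":0},{"gripper":210,"linear":[0,1,0],"yaw":0},{"gripper":210,"linear":[0,0,0],"yaw":0}]';python3 f.py
```

```text
time_s: 8.88
eef_pos: [569.4, 36.5, 167.0]
tool_rot: [[-0.989, 0.145, 0.001], [0.145, 0.989, 0.0], [-0.001, 0.0, -1.0]]
contact_force: [-0.7, -1.7, 8.9]
finger_gap: 24.6
finger_force: 59.4
F [-1.07 -1.84  9.98] [0.61 0.63 0.59] along -1.9715791863874619 y 251.3422360994067 [569.42  36.47 166.99]
```

```bash
python3 - <<'E'
from h import *
a=cv2.cvtColor(eyes.capture("side"),cv2.COLOR_RGB2BGR)[140:270,250:400];b=cv2.cvtColor(eyes.capture("scene"),cv2.COLOR_RGB2BGR)[140:270,260:410]
cv2.imwrite("pics/c.png",cv2.convertScaleAbs(cv2.resize(np.hstack([a,b]),(798,346),interpolation=cv2.INTER_CUBIC),alpha=1.6))
E
```

```text
(no output)
```

View pics/c.png

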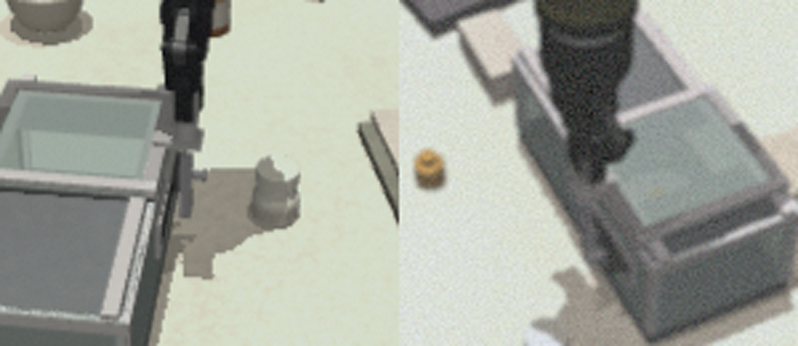

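The side panel shows the gripper on the knob, the shank near (187,190) and the pin end near (200,175), with no contact force yet. I'll feel forward in small steps.

```bash
python3 -m inch '[{"gripper":210,"linear":[0,0.5,0],"yaw":0},{"gripper":210,"linear":[0,0.5,0],"yaw":0},{"gripper":210,"linear":[0,0.5,0],"yaw":0},{"gripper":210,"linear":[0,0.5,0],"yaw":0},{"gripper":210,"linear":[0,0.5,0],"yaw":0},{"gripper":210,"linear":[0,0.5,0],"yaw":0}]'|grep -E 'force|eef'
```

```text
eef_pos: [569.8, 39.2, 167.0]
contact_force: [-1.1, -2.2, 10.3]
finger_force: 59.4
```

```bash
python3 -m inch '[{"gripper":210,"linear":[0,0.5,0],"yaw":0},{"gripper":210,"linear":[0,0.5,0],"yaw":0},{"gripper":210,"linear":[0,0.5,0],"yaw":0},{"gripper":210,"linear":[0,0.5,0],"yaw":0}]'|grep -E 'force|eef'
```

```text
eef_pos: [570.1, 41.2, 167.0]
contact_force: [-1.7, -3.1, 9.6]
finger_force: 59.4
```

```bash
python3 -m inch '[{"gripper":210,"linear":[0,0.5,0],"yaw":0},{"gripper":210,"linear":[0,0.5,0],"yaw":0},{"gripper":210,"linear":[0,0.5,0],"yaw":0},{"gripper":210,"linear":[0,0.5,0],"yaw":0}]'|grep -E 'eef';python3 f.py
```

```text
eef_pos: [570.4, 43.1, 167.0]
F [-1.23 -2.1   9.98] [0.68 0.39 0.69] along -2.2467734512576265 y 258.2233313850151 [570.41  43.28 166.99]
```

```bash
python3 -m inch '[{"gripper":210,"linear":[0,0.5,0],"yaw":0},{"gripper":210,"linear":[0,0.5,0],"yaw":0},{"gripper":210,"linear":[0,0.5,0],"yaw":0},{"gripper":210,"linear":[0,0.5,0],"yaw":0}]'|grep -E 'eef';python3 f.py
```

```text
eef_pos: [570.7, 45.1, 167.0]
F [-1.23 -1.97  9.91] [0.44 0.29 0.44] along -2.1249803590133975 y 260.21433335833444 [570.7   45.25 167.01]
```

```bash
python3 -m inch '[{"gripper":210,"linear":[0,0.5,0],"yaw":0},{"gripper":210,"linear":[0,0.5,0],"yaw":0},{"gripper":210,"linear":[0,0.5,0],"yaw":0},{"gripper":210,"linear":[0,0.5,0],"yaw":0}]'|grep -E 'eef';python3 f.py
```

```text
eef_pos: [571.0, 47.1, 167.0]
F [-1.22 -1.98  9.87] [0.31 0.29 0.53] along -2.131632346805911 y 262.2035074833731 [570.97  47.22 166.99]
```

```bash
python3 -m inch '[{"gripper":210,"linear":[0,0.5,0],"yaw":0},{"gripper":210,"linear":[0,0.5,0],"yaw":0},{"gripper":210,"linear":[0,0.5,0],"yaw":0},{"gripper":210,"linear":[0,0.5,0],"yaw":0}]'|grep -E 'eef';python3 f.py
```

```text
eef_pos: [571.3, 49.1, 167.0]
F [-1.46 -1.78  9.84] [0.44 0.5  0.46] along -1.9708467412526243 y 264.20201395643244 [571.24  49.2  166.98]
```

```bash
python3 -m inch '[{"gripper":210,"linear":[0,0.5,0],"yaw":0},{"gripper":210,"linear":[0,0.5,0],"yaw":0},{"gripper":210,"linear":[0,0.5,0],"yaw":0},{"gripper":210,"linear":[0,0.5,0],"yaw":0}]'|grep -E 'eef';python3 f.py
```

```text
eef_pos: [571.5, 51.1, 167.0]
F [-1.49 -1.9   9.82] [0.58 0.53 0.37] along -2.0920392053724153 y 266.1764495508497 [571.54  51.16 166.98]
```

```bash
python3 -m inch '[{"gripper":210,"linear":[0,0.5,0],"yaw":0},{"gripper":210,"linear":[0,0.5,0],"yaw":0},{"gripper":210,"linear":[0,0.5,0],"yaw":0},{"gripper":210,"linear":[0,0.5,0],"yaw":0}]'|grep -E 'eef';python3 f.py
```

```text
eef_pos: [571.8, 53.0, 167.0]
F [-1.31 -2.04  9.71] [0.53 0.36 0.42] along -2.209034675620863 y 268.209069974244 [571.85  53.16 167.  ]
```

```bash
python3 -m inch '[{"gripper":210,"linear":[0,0.5,0],"yaw":0},{"gripper":210,"linear":[0,0.5,0],"yaw":0},{"gripper":210,"linear":[0,0.5,0],"yaw":0}]'|grep -E 'eef';python3 f.py
```

```text
eef_pos: [572.0, 54.5, 167.0]
F [-1.   -2.2   9.72] [0.33 0.54 0.35] along -2.3208224121203083 y 269.70178323275456 [572.05  54.64 166.97]
```

```bash
python3 -m inch '[{"gripper":210,"linear":[0,0.5,0],"yaw":0},{"gripper":210,"linear":[0,0.5,0],"yaw":0},{"gripper":210,"linear":[0,0.5,0],"yaw":0}]'|grep -E 'eef';python3 f.py
```

```text
eef_pos: [572.3, 56.0, 167.0]
F [-1.31 -1.82  9.41] [0.27 0.5  0.3 ] along -1.9899134672918881 y 271.18663909793963 [572.27  56.11 167.  ]
```

```bash
python3 -m inch '[{"gripper":210,"linear":[0,0.5,0],"yaw":0},{"gripper":210,"linear":[0,0.5,0],"yaw":0},{"gripper":210,"linear":[0,0.5,0],"yaw":0}]'|grep -E 'eef';python3 f.py
```

```text
eef_pos: [572.5, 57.4, 167.0]
F [-1.16 -2.1   9.54] [0.52 0.19 0.11] along -2.2410223012731927 y 272.70538335886454 [572.49  57.62 166.98]
```

```bash
python3 -m inch '[{"gripper":210,"linear":[0,0.5,0],"yaw":0},{"gripper":210,"linear":[0,0.5,0],"yaw":0},{"gripper":210,"linear":[0,0.5,0],"yaw":0}]'|grep -E 'eef';python3 f.py
```

```text
eef_pos: [572.6, 58.5, 167.0]
F [-1.58 -3.31 10.13] [0.5  0.51 0.48] along -3.500025316745271 y 273.61135221243967 [572.64  58.51 167.01]
```

Contact is beginning, right where predicted. I'll push slightly more to confirm.

```bash
python3 -m inch '[{"gripper":210,"linear":[0,0.4,0],"yaw":0},{"gripper":210,"linear":[0,0.4,0],"yaw":0}]'|grep -E 'eef';python3 f.py
```

```text
eef_pos: [572.7, 58.8, 167.0]
F [-2.26 -4.46 10.77] [0.4  0.49 0.37] along -4.734713797691584 y 273.95783928924214 [572.66  58.86 166.95]
```

```bash
python3 -m inch '[{"gripper":210,"linear":[0,0.3,0],"yaw":0},{"gripper":210,"linear":[0,0.3,0],"yaw":0}]'|grep -E 'eef';python3 f.py
```

```text
eef_pos: [572.7, 59.1, 167.0]
F [-1.87 -5.35 10.8 ] [0.63 0.27 0.39] along -5.562918884466193 y 274.19901111980266 [572.7   59.09 166.98]
```

Pin force is about 3.3 N: contact confirmed. Now open the gripper and let the plunger spring up.

```bash
python3 -m inch '[{"gripper":60,"linear":[0,0,0],"yaw":0},{"gripper":60,"linear":[0,0,0],"yaw":0},{"gripper":60,"linear":[0,0,0],"yaw":0},{"gripper":60,"linear":[0,0,0],"yaw":0},{"gripper":60,"linear":[0,0,0],"yaw":0},{"gripper":60,"linear":[0,0,0],"yaw":0},{"gripper":60,"linear":[0,0,0],"yaw":0},{"gripper":60,"linear":[0,0,0],"yaw":0},{"gripper":60,"linear":[0,0,0],"yaw":0},{"gripper":60,"linear":[0,0,0],"yaw":0}]'
python3 -m inch '[{"gripper":60,"linear":[0,0,-5],"yaw":0},{"gripper":60,"linear":[0,0,-15],"yaw":0},{"gripper":60,"linear":[0,0,-20],"yaw":0},{"gripper":60,"linear":[0,0,-20],"yaw":0},{"gripper":60,"linear":[0,0,-20],"yaw":0},{"gripper":60,"linear":[0,0,-20],"yaw":0},{"gripper":60,"linear":[0,0,-20],"yaw":0},{"gripper":60,"linear":[0,0,-20],"yaw":0},{"gripper":60,"linear":[0,0,-20],"yaw":0},{"gripper":60,"linear":[0,0,-20],"yaw":0},{"gripper":60,"linear":[0,0,0],"yaw":0}]'
python3 - <<'E'
from h import *
a=cv2.cvtColor(eyes.capture("side"),cv2.COLOR_RGB2BGR)[140:270,250:400];b=cv2.cvtColor(eyes.capture("scene"),cv2.COLOR_RGB2BGR)[140:270,260:410]
cv2.imwrite("pics/d.png",cv2.convertScaleAbs(cv2.resize(np.hstack([a,b]),(798,346),interpolation=cv2.INTER_CUBIC),alpha=1.6))
E
```

```text
time_s: 17.88
eef_pos: [572.6, 60.5, 166.3]
tool_rot: [[-0.989, 0.145, 0.0], [0.145, 0.989, -0.0], [-0.0, -0.0, -1.0]]
contact_force: [-0.1, 0.2, -0.7]
finger_gap: 65.0
finger_force: 0.0
time_s: 18.8
eef_pos: [573.8, 60.7, 350.9]
tool_rot: [[-0.989, 0.145, 0.007], [0.145, 0.989, 0.001], [-0.007, 0.002, -1.0]]
contact_force: [-0.3, -0.2, -0.2]
finger_gap: 65.6
finger_force: 0.0
```

View pics/d.png

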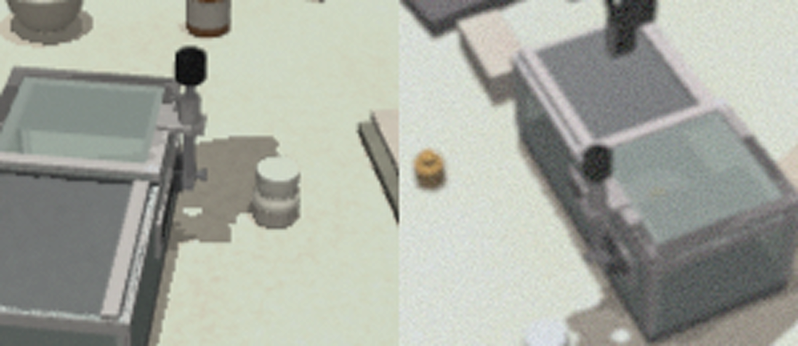

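Hatch shut, gripper clear. Knob at (191,66) in the side panel and (597,163) in the scene panel; the jar and weight are where they were. Checking the knob's height and place.

```bash
python3 - <<'E'
from h import *
k=tri([("scene",(597-399)/2.66+260,163/2.66+140),("side",191/2.66+250,66/2.66+140)]);a=np.radians(-8.1);print(k,k[0]*-np.sin(a)+k[1]*np.cos(a)+135)
E
```

```text
[573.83  59.25 187.84] 274.51571008026474
```

```bash
python3 -c "
from cell import job_done
print(job_done())"
```

```text
the job is handed in; nothing more can be done
None
```

The hatch is shut and the job is handed in: by camera the knob now sits about 3 mm lower than at the start, as it should with the hook on the pin; the pin felt about 3 N, and the arm never went near the jar, weight or carton.

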